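# Clamp the primed model on the spraying stand and hold it up at full height

## Task

The freshly primed model aircraft fuselage lies in the cradle of the telescopic spraying stand: swing the clamp bar fully down over it, without touching the model itself. Then take the stand's black grip from above, squeezing its side button in to free the carry catch, draw the stand up past its first stop to its second (both sections fully out), and finish while still holding it up there by the grip so that I can tighten the collars. Leave the other things on the bench as they are.

Things in the scene. Friction and masses are not known exactly. Their poses are not given: they have to be found in the camera images.
- stand: Fixed foot of the telescopic spraying stand: dark steel plate 120 x 120 x 10 mm. Origin: mast axis at bench height, z up. x', y' below are this body's x and y axes; the whole stand shares them (the telescope does not turn). On it an aluminium tube (28 mm across) with a black ribbed collar (38 mm across, top at 112 mm); above it, closed, the middle section's 30 mm collar, then the grip.
- head: What the telescope carries: black upright grip, side arm with cradle, clamp bar, button. Origin at the stand's origin while closed; rises straight up with the telescope (100 mm at the second stop). Grip: block 36 (x') x 26 (y') mm, 136 to 200 mm above this origin, nothing above it. The side arm runs from the grip along +y' at 136 to 144 mm height, out to y' = 151 mm.
- grip (a point): Point to hold, on the grip between the button's pad (+x' side) and the grip's back (-x' side): x' = 2 mm, y' = 0, 178 mm above the head's origin, 22 mm below the grip's top. Pinch along x', jaws pointing down: the squeeze pushes the button in. Button and grip together measure about 45 mm along x' with the button out, 39 mm with it in; 26 mm along y'.
- button_pad (a point): Centre of the button's outer face: a bare ribbed metal pad, 18 mm wide (y'), 30 mm high, on the grip's +x' side. It is the upper end of a rocking lever whose lower end is a steel hook under a ledge of the stand's collar, a catch for carrying the closed stand by its grip. With the button out the stand cannot be drawn up (1.5 mm of play).
- button (a joint): Rocking of the release button, rad: 0 out (hooked), 0.16 fully in (about 5 mm at the pad). Sprung: about 4 N starts it, 8 N holds it fully in. From about 0.12 the hook is clear. Once the stand has been raised a few mm the button no longer matters.
- inner (a joint): Inner section's extension out of the middle one, m: 0 closed, 0.050 its stop. It slides easily and comes out first: at 0.050 with 'middle' still at 0 the stand is at its FIRST stop. Lifting takes about 4 N here.
- middle (a joint): Middle section's extension out of the fixed tube, m: 0 closed, 0.050 its stop. Stiffer (3 N of friction), it follows once the inner section is fully out. Both at 0.050 is the SECOND stop, a hard stop, the head 100 mm up. Lifting takes about 8 N here. The collars are loose: let go, the head sinks back by its weight.
- cradle (a point): Centre of the cradle, 100 mm from the mast axis along +y', 165 mm above the head's origin: a channel 60 mm long (x'), open at the top and both ends, floor at 150 mm, rubber-faced walls up to 168 mm. The model's middle belongs here.
- bar_hinge (a point): Hinge axis (along x') of the clamp bar, between two cheeks at the arm's outer end: 140 mm from the mast axis along +y', 186 mm above the head's origin.
- bar_end (a point): Free end of the clamp bar, upper side, 80 mm from the hinge. Aluminium bar 18 mm wide (x'), 82 mm long, 5 mm thick (2.5 mm either side of the hinge line). Closed, it lies level from the hinge towards the mast, across the model, its end 58 mm from the mast axis over a small rest post; its underside then clears the model by about 1 mm.
- clamp (a joint): Clamp bar angle, rad: 0 fully down (level), growing as its free end swings up and outwards over the hinge (1.57 upright). Starts open, 0.9 to 1.45. A stiff hinge: it stays where it is left and takes about 1 N at the free end; push it from its outer/upper side.
- model_mid (a point): Middle of the loose primed fuselage: pale grey-white, 200 mm long along x' (nose to +x'), 30 mm thick, about 60 g; at its -x' end an 80 mm wide tailplane and a fin (top 55 mm above its underside). It lies in the cradle, this point 15 mm above the cradle floor. Its primer must not be touched.
- jar_a_mid (a point): Small brown paint jar near the stand, 42 mm across, 46 mm high; its centre. Leave alone.
- cap_mid (a point): White screw cap lying near the stand, 50 mm across, 9 mm high; its centre. Leave alone.
- wing_mid (a point): Primed model wing lying flat near the stand, 55 x 170 x 6 mm; centre of the slab. Leave alone.
- jar_b_mid (a point): Pale paint jar, 48 mm across, 58 mm high; its centre. Leave alone.
- tub_mid (a point): Dark lidded tub, 72 mm across, 85 mm high; its centre. Leave alone.
- block_mid (a point): Sanding block, 75 x 42 x 24 mm; its centre. Leave alone.
- brush_grip (a point): Flat paint brush lying on the bench, 180 mm long with a dark wooden handle; a point on the handle. Leave alone.
Things that resemble listed ones, but are neither listed nor needed, are in the scene too. What is shaped like the stand but blue is not meant.

How it is judged:
On the way, in this order (a step that is already met when the one before it is completed fails the run):
1. the clamp bar is swung down over the model, the stand still closed (value of joint clamp below 0.1 rad and value of joint inner below 0.01 m), for 0.2 s.
2. the grip is held with its button squeezed in, the stand still closed (value of joint button above 0.1 rad and contact force between the fingers and head above 1 N and value of joint inner below 0.01 m), for 0.05 s.
3. drawn out to the first stop (value of joint inner above 0.042 m and value of joint clamp below 0.1 rad), for 0.02 s.
At the end, for the whole second after the job is handed in: Both telescope sections are out to within 6 mm of their 50 mm stops and still, the fingers holding the head at its grip (grasp point within 40 mm of it, over 2 N); the clamp bar is down (under 0.1 rad) and the model's middle is within 20 mm of the cradle's centre (value of joint each of inner, middle above 0.044 m and value of joint clamp below 0.1 rad and contact force between the fingers and head above 2 N and distance between the grasp point and grip below 0.04 m and linear speed of head below 0.02 m/s and distance between model_mid and cradle below 0.02 m); the arm keeps its last pose, push and grip.
It fails at once if the primed model was touched by the robot (contact force between any of the fingers, the arm and model above 0.5 N).
It fails at once if something else on the bench was pushed about (distance of any of jar_a_mid, jar_b_mid, cap_mid, wing_mid, tub_mid, block_mid, brush_grip from where it was at the start of the episode above 0.02 m).
It also fails if it takes over 42 s, if anything falls off the work surface, if the arm or the gripper's body presses on something with over 40 N, if the wrist force passes 120 N, or if a joint passes its speed limit or range.

## Robot

A 6-joint arm with a two-finger parallel gripper is mounted at the origin on the work surface. World frame = base frame: x ahead of the robot, y to its left, z up, the work surface at z = 0. Lengths are in m, angles in rad, forces in N, time in s.
With the tool pointing down it reaches from about 0.35 to 0.85 m from the base axis. Payload 8.1 kg.
Tool frame: the origin (TCP) lies at the very end of the fingers, on their centre line; the grasp point (between the pads) lies 19 mm behind it (pinch_z is the distance from the TCP to the grasp point, in m); z points along the fingers, y is the direction in which the jaws open and shut (so a half turn about z gives the same grasp; the last joint's range is limited). The gripper opens to 93 mm and grips with 3 to 60 N. Pads are 15 mm wide; open, the fingers measure 128 mm over their backs; the gripper's body (75 mm by 188 mm) begins 65 mm behind the grasp point.
Start: joints at [1.139, 0.13, 1.488, -0, 1.523, -0.085], TCP at [0.204, 0.564, 0.219] pointing down, gripper open.
Joint ranges: [-2.96, 2.96], [-0.89, 2.26], [0.02, 2.5], [-1.34, 4.48], [0, 2.73], [-2.66, 2.66]. Speed limits (rad/s): [2.39, 2.39, 2.79, 3.14, 3.14, 3.14].

## Interface

Orientations are given as a rotation vector (axis times angle).
In Python, from plant import * gives the robot as it stands.
- The arm moves only by the tool move_arm, never from a script. Its argument "series" is a list of rows, each a list of 7 numbers: the shift along the tool's x, y, z each as a share of 10 cm, from -1 to 1, then the turn, a rotation vector about the tool's x, y, z each as a share of 180 degrees, from -1 to 1, then the opening, from -1 (shut) to 1 (fully open). In form: [[dx, dy, dz, rx, ry, rz, jaw], ...]. A call has 1 to 8 rows; each row is the pose to reach, as a shift and turn from the pose commanded when the call began, along the tool's axes at that moment, turning the shorter way round; what a row does not reach only later rows make up. A row lasts 1/10 s, in which the tool goes at most 50 mm and 8.59 degrees, less where a joint would pass 70% of its speed; a pose out of reach is approached as far as the arm can. A call with a number of a shift or a turn outside -1 to 1 is refused whole. A call with a gripper value outside its range is refused whole. The fingers move at their own pace and stop on an object; "squeeze" is the grip in N (left out, the last holds). Time passes only in rows, so rows that repeat a pose let the fingers close. It gives the time, the measured TCP pose, the force and the opening at its end, in the units of the state.
- read_state(): the state, without advancing time (a new reading comes with each control period).
- read_camera(name): name is "side" or "top"; returns a dict with "frame" (480x640x3 uint8, red, green, blue), "K" (3x3 intrinsics, pixels), "rvec" (rotation vector, rad) and "tvec" (3), from world to camera coordinates, as OpenCV has them. Camera axes: x right, y down, z forward; pixel columns grow to the right and rows downward; lengths in m; the calibration is good to about 2 mm. A picture is of the moment at which its call begins. There is no depth.
- close_job(): hands the job in, once; it reports no verdict.
The state is a dict: "t": time; "q": joint angles; "dq": joint speeds; "joint_torque": joint torques, N m; "tool_pos": TCP position; "orientation": TCP orientation; "force": force on the tool from outside, world axes, zero at the start; "wrist_torque": the same for the moment, N m; "opening": finger opening in m.
Only numpy, scipy, OpenCV 4.12 (cv2) and the standard library are available. Lean on these libraries where they do the work, as an engineer would, in place of code of your own. Each camera call takes 0.05 s, during which the arm holds its last target.

## Working session

There is one attempt and no reset: what is moved stays moved. The work goes in short steps, Python scripts to look and compute and a tool call to move; the robot and the scene stay as the last step left them, time stands still between calls to the robot, and variables do not carry over. Pictures are saved under pics/ and viewed, and the job is handed in when it is done.

Besides the shell and the picture viewer there is one more tool, called as a command line: name --pt "numbers of a row" for each row, then --argument value for the rest. move_arm: Moves the arm, as the interface text tells. Shift numbers are shares of 10 cm and turn numbers shares of 180 degrees, none past 1 either way. Its arguments: {"type":"object","properties":{"series":{"type":"array","items":{"type":"array","items":{"type":"number"}}},"squeeze":{"type":"number"}},"required":["series"]}

```bash
mkdir -p pics; ls
python3 - <<'E'
from plant import *
import cv2,numpy as np,pickle
for n in("side","top"):
    c=read_camera(n); pickle.dump(c,open(n+'0.pkl','wb'))
    cv2.imwrite(f'pics/{n}0.png',c["frame"][:,:,::-1])
    R=cv2.Rodrigues(np.array(c["rvec"]))[0]; print(n,c["K"],-R.T@np.array(c["tvec"]).ravel())
print(read_state())
E
```

```text
pics
side [[434.33084021   0.         321.3941975 ]
 [  0.         434.33084021 236.21748044]
 [  0.           0.           1.        ]] [-0.10109432 -0.63976136  0.61024462]
top [[525.52466825   0.         317.02070646]
 [  0.         525.52466825 236.72099492]
 [  0.           0.           1.        ]] [0.36036901 0.01904661 1.32832079]
{'t': 0.1, 'q': array([ 1.13861070e+00,  1.31060138e-01,  1.48918547e+00,  1.96278218e-05,
        1.52301346e+00, -8.53980838e-02]), 'dq': array([ 0.00138727, -0.00486487, -0.0007277 , -0.00157322,  0.00078382,
        0.00176683]), 'joint_torque': array([ 4.96448502e-05, -5.61341894e+01, -4.93094444e+01,  7.69762555e-02,
        2.91226973e-02, -3.50696632e-05]), 'tool_pos': array([0.20367794, 0.56381524, 0.21769931]), 'orientation': array([-5.41931552e-01, -3.09404425e+00,  2.52219694e-03]), 'force': array([-0.82172787, -0.43286405,  0.1634132 ]), 'wrist_torque': array([ 0.04096048,  0.0274215 , -0.03735431]), 'opening': 0.09308995423487795}
```

View pics/side0.png

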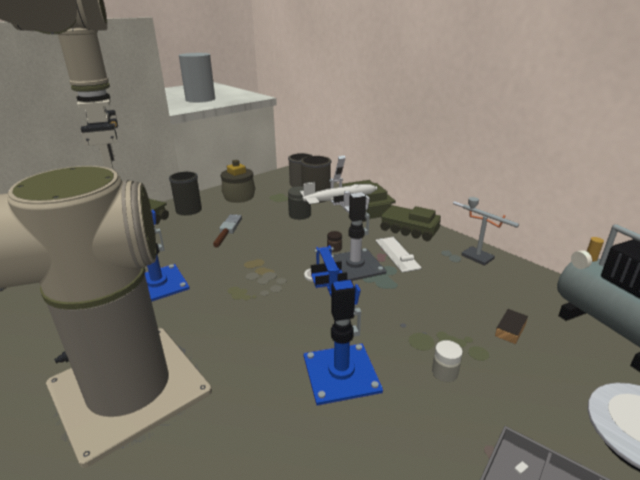

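View pics/top0.png

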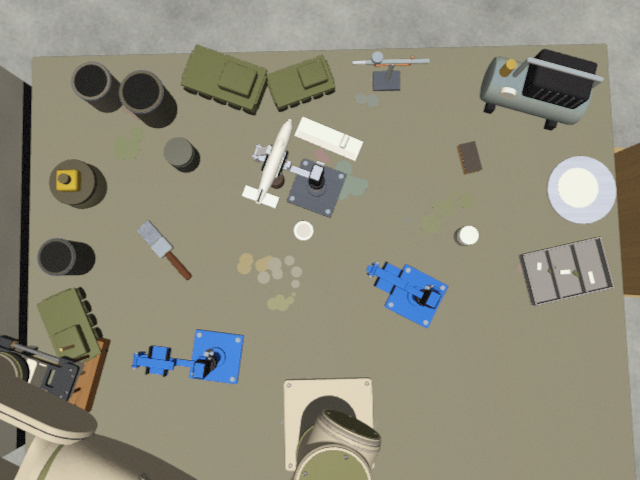

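The stand's dark plate is at about (318,187) in the top view, with the arm pointing left (+y') and the model's nose up. I'll enlarge both views.

Run:
```python
import cv2,pickle
t=pickle.load(open('top0.pkl','rb'))["frame"][:,:,::-1]; s=pickle.load(open('side0.pkl','rb'))["frame"][:,:,::-1]
cv2.imwrite('pics/top0z.png',cv2.resize(t[105:235,225:375],None,fx=5,fy=4.6,interpolation=cv2.INTER_CUBIC)[:600])
cv2.imwrite('pics/side0z.png',cv2.resize(s[145:295,290:430],None,fx=4,fy=4,interpolation=cv2.INTER_CUBIC))
```

```text
(no output)
```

View pics/top0z.png

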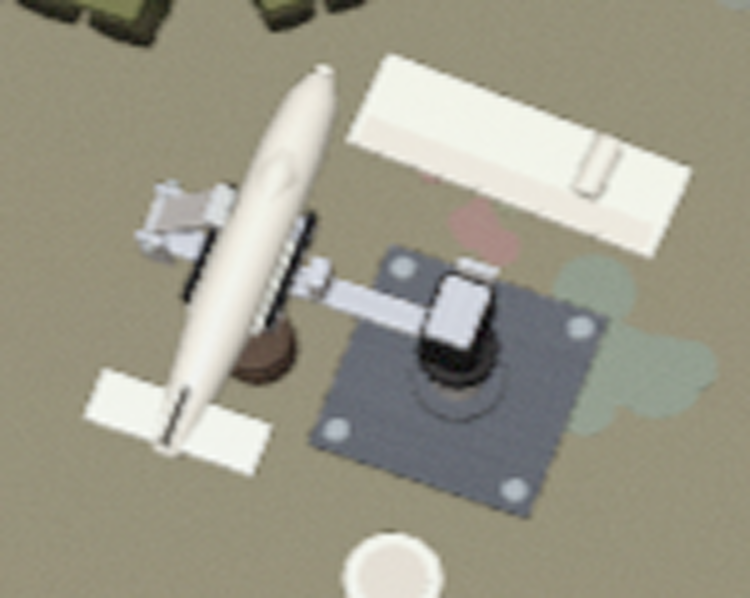

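View pics/side0z.png

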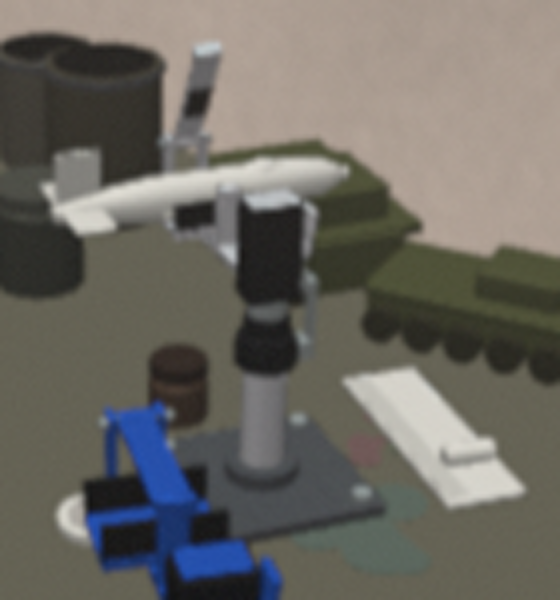

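```bash
cat > h.py <<'E'
import numpy as np,cv2,pickle
from scipy.optimize import least_squares
C={n:pickle.load(open(n+'0.pkl','rb')) for n in('side','top')}
def proj(n,P):
    c=C[n];return cv2.projectPoints(np.asarray(P,float).reshape(-1,3),np.array(c['rvec'],float),np.array(c['tvec'],float),c['K'],None)[0][:,0]
def W(p,P):
    c,s=np.cos(p[2]),np.sin(p[2]);P=np.asarray(P,float).reshape(-1,3)
    return P@np.array([[c,-s,0],[s,c,0],[0,0,1]]).T+[p[0],p[1],0]
def ZT(u,v):return [225+u/5-.4,105+v/4.6-.4]
def ZS(u,v):return [290+u/4-.4,145+v/4-.4]
E
python3 - <<'E'
from h import *
T=[([.06,.06,.01],(392,247)),([.06,-.06,.01],(608,318)),([-.06,-.06,.01],(530,518)),([-.06,.06,.01],(310,443)),
([.018,.013,.2],(445,273)),([.018,-.013,.2],(494,290)),([-.018,-.013,.2],(476,348)),([-.018,.013,.2],(427,332))]
S=[([.06,-.06,.01],(383,508)),([-.018,-.013,.2],(250,208)),([.018,-.013,.2],(302,203)),([-.018,-.013,.136],(240,296)),([.018,-.013,.136],(298,303))]
def f(p,k=0):
    a=proj('top',W(p,[x for x,_ in T]))-np.array([ZT(*u) for _,u in T])
    b=proj('side',W(p,[x for x,_ in S]))-np.array([ZS(*u) for _,u in S])
    return a if k==1 else b if k==2 else np.r_[a,b].ravel()
r=least_squares(f,[.48,0.02,-.3]);p=r.x;print(p);print(f(p,1).round(1).tolist());print(f(p,2).round(1).tolist())
np.save('p.npy',p)
# clamp angle
h=np.array([0,.140,.186])
def be(a):return W(p,[0,.140-.08*np.cos(a),.186+.08*np.sin(a)])
for a in(.9,1.0,1.1,1.2,1.3,1.4):
    print(a,((proj('side',be(a))[0]+.4-[290,145])*4).round(),((proj('top',be(a))[0]+.4-[225,105])*[5,4.6]).round())
for n,P in dict(hinge=h,model=[0,.1,.165],nose=[.1,.1,.165],grip=[.002,0,.178]).items():
    print(n,W(p,P).round(4),((proj('side',W(p,P))[0]+.4-[290,145])*4).round(),((proj('top',W(p,P))[0]+.4-[225,105])*[5,4.6]).round())
E
```

```text
[ 0.58455279  0.01691879 -0.38230898]
[[-0.7, -1.0], [0.3, -0.1], [-0.6, 0.5], [-1.0, 0.2], [-0.4, -1.1], [1.0, -0.6], [-1.2, 2.1], [-2.6, 1.4]]
[[0.8, -0.7], [0.0, 1.7], [1.2, 0.8], [1.8, 4.2], [1.0, 0.1]]
0.9 [214.  75.] [254. 223.]
1.0 [210.  65.] [238. 215.]
1.1 [206.  55.] [222. 208.]
1.2 [202.  47.] [204. 200.]
1.3 [198.  39.] [187. 193.]
1.4 [193.  33.] [168. 186.]
hinge [[0.6368 0.1468 0.186 ]] [184. 142.] [160. 217.]
model [[0.6219 0.1097 0.165 ]] [206. 194.] [248. 256.]
nose [[0.7146 0.0724 0.165 ]] [346. 174.] [327.  68.]
grip [[0.5864 0.0162 0.178 ]] [272. 236.] [458. 318.]
```

```bash
cat >> h.py <<'E'
from scipy.spatial.transform import Rotation as R_
def overlay(p,cl,up,imgs,tag):
    def box(x,y,z):return [[a,b,c] for a in x for b in y for c in z]
    B=[box((-.06,.06),(-.06,.06),(.01,.01)),box((-.018,.018),(-.013,.013),(.136+up,.2+up)),box((0,0),(.013,.151),(.144+up,.144+up)),box((-.1,.1),(.1,.1),(.165+up,.165+up)),
     [[x,.140-r*np.cos(cl)+s*np.sin(cl),.186+up+r*np.sin(cl)+s*np.cos(cl)] for x in(-.009,.009) for r in(0,.08) for s in(-.0025,.0025)]]
    for n,(x0,y0,x1,y1) in (('top',(225,105,375,235)),('side',(290,145,430,295))):
        im=cv2.resize(imgs[n][y0:y1,x0:x1,::-1],None,fx=5 if n=='top' else 4,fy=4.6 if n=='top' else 4,interpolation=cv2.INTER_CUBIC)
        k=np.array([5,4.6] if n=='top' else [4,4])
        for b in B:
            q=((proj(n,W(p,b))+.5-[x0,y0])*k).astype(int)
            for i in range(8):
                for j in (1,2,4):
                    if not i&j: cv2.line(im,tuple(map(int,q[i])),tuple(map(int,q[i|j])),(0,0,255),1)
        cv2.imwrite(f'pics/{n}{tag}.png',im[:600])
E
python3 - <<'E'
from h import *
p=np.load('p.npy')
overlay(p,1.13,0,{n:C[n]['frame'] for n in C},'ov')
from plant import *
s=read_state();print(R_.from_rotvec(s['orientation']).as_matrix().round(3))
E
```

```text
[[-0.94   0.34  -0.001]
 [ 0.34   0.94  -0.002]
 [ 0.    -0.002 -1.   ]]
```

View pics/topov.png

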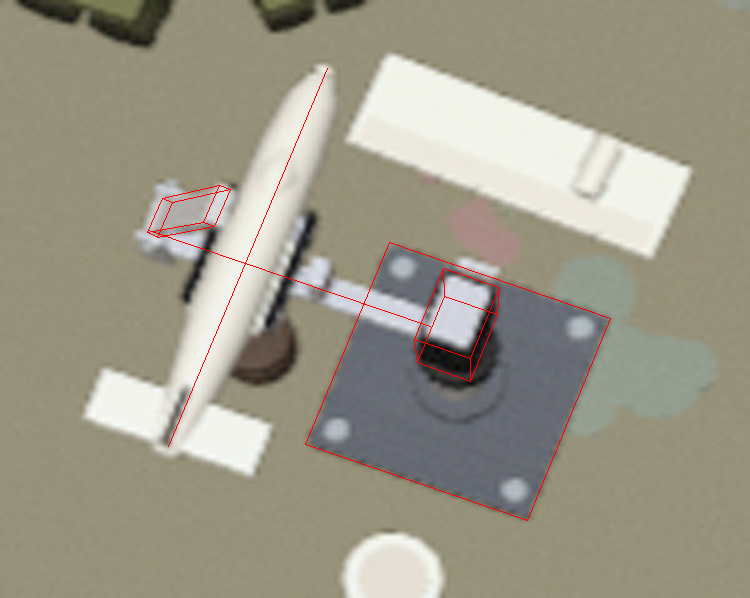

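View pics/sideov.png

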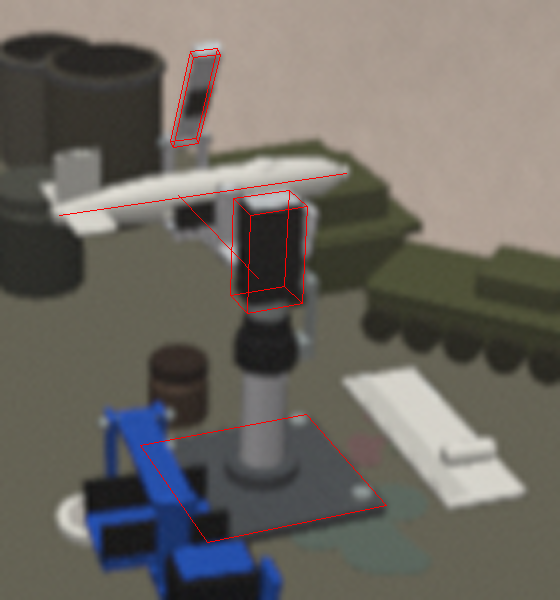

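The overlay fits to about 2 mm, with the clamp at about 1.15 rad. Next I travel there with the jaws shut, turning the tool so that tool y = x' and tool x = y'.

move_arm --pt "-0.3 -0.1 -0.4 0 0 0.04 -1" --pt "-0.7 -0.25 -0.8 0 0 0.085 -1" --pt "-1 -0.4 -0.8 0 0 0.13 -1" --pt "-1 -0.4 -0.8 0 0 0.175 -1" --pt "-1 -0.4 -0.8 0 0 0.22 -1" --pt "-1 -0.4 -0.8 0 0 0.26 -1" --squeeze 20

```text
t: 0.7
tool_pos: [0.2847, 0.4922, 0.2983]
orientation: [-1.735, -2.619, 0.001]
force: [-0.2, 0.2, 0.3]
opening: 0.0494
```

```bash
cat >> h.py <<'E'
p=np.load('p.npy')
def rel(s,P):
    "row to reach P=(x',y',z) pointing down with tool y = x'"
    R=R_.from_rotvec(s['orientation']); yp=W(p,[0,1,0])[0]-W(p,[0,0,0])[0]; xp=W(p,[1,0,0])[0]-W(p,[0,0,0])[0]
    Rt=R_.from_matrix(np.c_[yp,xp,[0,0,-1]])
    d=R.inv().apply(W(p,P)[0]-s['tool_pos'])/.1
    return d.round(3),((R.inv()*Rt).as_rotvec()/np.pi).round(4)
def loc(s):
    d=np.array(s['tool_pos'])-[p[0],p[1],0];c,n=np.cos(p[2]),np.sin(p[2])
    return np.array([c*d[0]+n*d[1],-n*d[0]+c*d[1],d[2]]).round(4)
E
cat > st.py <<'E'
from h import *
from plant import *
import sys
s=read_state();print(s['t'],'loc',loc(s),'F',np.round(s['force'],1),'open',round(s['opening'],4),'q',np.round(s['q'],2))
P=[float(a) for a in sys.argv[1:4]]
if P: print(*rel(s,P))
E
python3 st.py 0 .175 .30
```

```text
0.7 loc [-0.4555  0.3291  0.2983] F [-0.2  0.2  0.3] open 0.0494 q [0.96 0.03 1.45 0.   1.66 0.56]
[-4.305  2.143 -0.017] [-1.000e-04  1.000e-04  2.491e-01]
```

move_arm --pt "-0.3 0.15 0 0 0 0.045 -1" --pt "-0.65 0.32 0 0 0 0.09 -1" --pt "-1 0.5 0 0 0 0.135 -1" --pt "-1 0.7 0 0 0 0.18 -1" --pt "-1 0.9 0 0 0 0.225 -1" --pt "-1 1 0 0 0 0.249 -1"

```text
t: 1.3
tool_pos: [0.4171, 0.4401, 0.2978]
orientation: [2.602, 1.759, -0.002]
force: [0.7, 0.1, 0.2]
opening: 0.0024
```

```bash
python3 st.py 0 .175 .30
```

```text
1.3 loc [-0.3133  0.3302  0.2978] F [0.7 0.1 0.2] open 0.0024 q [ 0.73  0.13  1.35 -0.    1.67  1.11]
[-1.553  3.132 -0.022] [-0.0001  0.0003  0.0001]
```

move_arm --pt "-0.2 0.35 0 0 0 0 -1" --pt "-0.4 0.7 0 0 0 0 -1" --pt "-0.5 1 0 0 0 0 -1"

```text
t: 1.6
tool_pos: [0.4912, 0.3556, 0.2981]
orientation: [2.596, 1.768, -0.002]
force: [1.3, 0.5, -0.3]
opening: 0.0009
```

move_arm --pt "-0.2 0.35 0 0 0 0 -1" --pt "-0.4 0.7 0 0 0 0 -1" --pt "-0.5 1 0 0 0 0 -1"

```text
t: 1.9
tool_pos: [0.5661, 0.2719, 0.2982]
orientation: [2.597, 1.767, -0.001]
force: [-0.6, 0.2, -0.2]
opening: 0.0002
```

move_arm --pt "-0.2 0.35 0 0 0 0 -1" --pt "-0.4 0.7 0 0 0 0 -1" --pt "-0.5 1 0 0 0 0 -1" --pt "-0.5 1 0 0 0 0 -1"

```text
t: 2.3
tool_pos: [0.6419, 0.1873, 0.297]
orientation: [2.6, 1.762, -0.003]
force: [0.5, -0.2, -0.4]
opening: 0.0004
```

```bash
python3 st.py 0 .175 .25
python3 - <<'E'
from h import *
from plant import *
im={n:read_camera(n)['frame'] for n in('top','side')}
overlay(p,1.15,0,im,'1')
E
```

```text
2.3 loc [-0.0104  0.1794  0.297 ] F [ 0.5 -0.2 -0.4] open 0.0004 q [ 0.21  0.3   1.15 -0.    1.69  0.59]
[-0.044  0.104  0.47 ] [-0.0003  0.0006  0.0009]
```

View pics/side1.png

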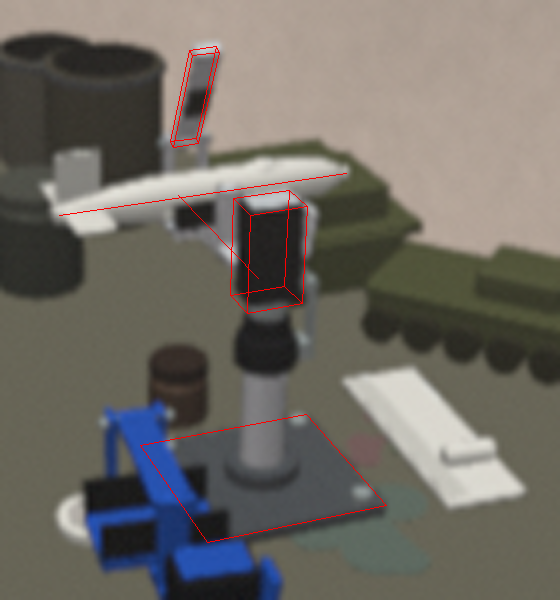

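View pics/top1.png

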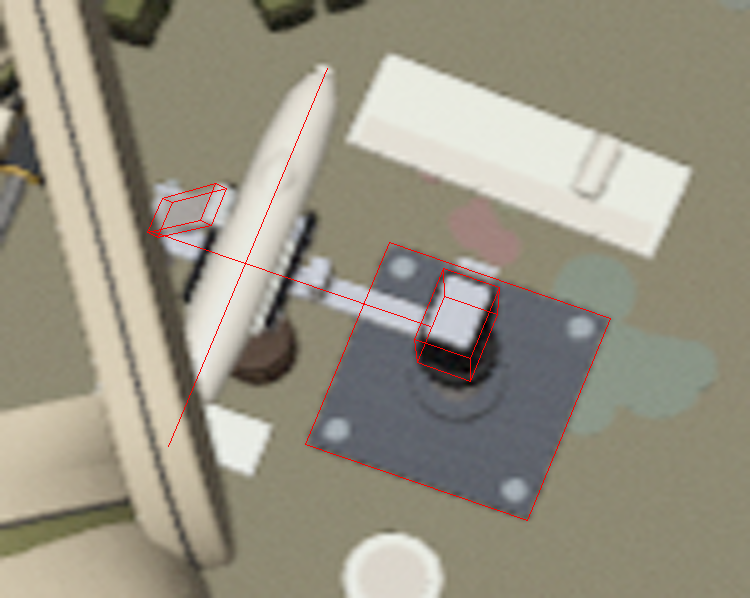

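Run:
```python
from h import *
from plant import *
s=read_state()
for n in('side','top'):
    c=read_camera(n); im=c['frame'][:,:,::-1].copy()
    u=proj(n,s['tool_pos'])[0]; print(n,u,np.array(c['rvec'])-C[n]['rvec']); cv2.circle(im,(int(u[0]),int(u[1])),5,(0,0,255),1)
    cv2.imwrite(f'pics/{n}2.png',im)
print(s['t'],read_state()['t'],read_state()['tool_pos'])
```

```text
side [325.55321548 134.83994093] [0. 0. 0.]
top [228.19361977 137.59404606] [0. 0. 0.]
2.4 2.5 [0.63934956 0.19175051 0.2983012 ]
```

View pics/side2.png

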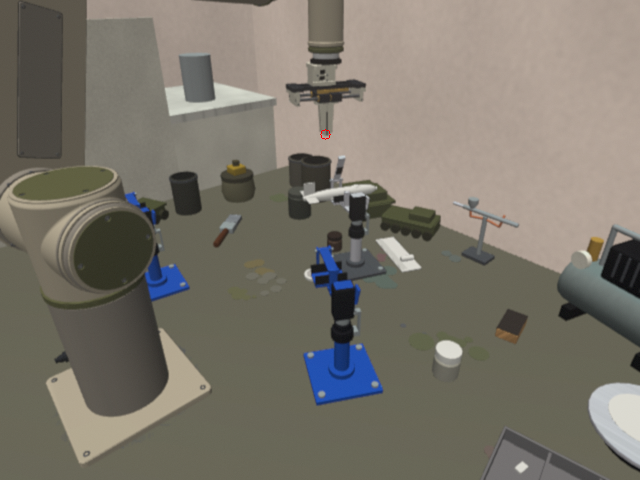

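View pics/top2.png

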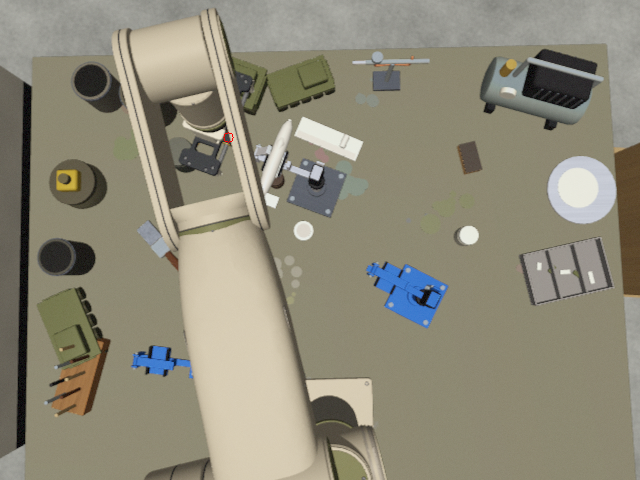

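The TCP projects onto the fingertip in both views, and the bar is still upright at about (340,165) in the side view. Next I go to the pre-push point.

```bash
python3 st.py 0 .165 .25
python3 - <<'E'
import numpy as np
r=.062
for a in np.arange(1.2,-.01,-.1):
    print(round(a,2),np.round([.140-r*np.cos(a)+.0025*np.sin(a)+.0075,.186+r*np.sin(a)+.0025*np.cos(a)],4))
E
```

```text
2.5 loc [-0.0144  0.1827  0.2983] F [ 1.1  0.9 -0.6] open 0.0003 q [0.21 0.3  1.15 0.   1.69 0.59]
[-0.178  0.143  0.483] [-0.0003  0.      0.0025]
1.2 [0.1274 0.2447]
1.1 [0.1216 0.2424]
1.0 [0.1161 0.2395]
0.9 [0.1109 0.2361]
0.8 [0.1061 0.2322]
0.7 [0.1017 0.2279]
0.6 [0.0977 0.2231]
0.5 [0.0943 0.2179]
0.4 [0.0914 0.2124]
0.3 [0.089  0.2067]
0.2 [0.0872 0.2008]
0.1 [0.0861 0.1947]
-0.0 [0.0855 0.1885]
```

move_arm --pt "-0.1 0.1 0.15 0 0 0.0025 -1" --pt "-0.2 0.14 0.3 0 0 0.0025 -1" --pt "-0.27 0.14 0.45 0 0 0.0025 -1" --pt "-0.33 0.14 0.5 0 0 0.0025 -1" --pt "-0.33 0.14 0.5 0 0 0.0025 -1"

```text
t: 3.0
tool_pos: [0.6399, 0.1544, 0.247]
orientation: [-2.603, -1.757, 0.004]
force: [0.5, 0.1, 0.2]
opening: 0.0003
```

```bash
python3 st.py 0 .1274 .2447
python3 - <<'E'
from h import *
from plant import *
for n in('side','top'):
    c=read_camera(n); im=c['frame'][:,:,::-1]
    x0,y0=(270,100) if n=='side' else (190,90)
    cv2.imwrite(f'pics/{n}3.png',cv2.resize(im[y0:y0+150,x0:x0+150],None,fx=4,fy=4,interpolation=cv2.INTER_CUBIC))
E
```

```text
3.0 loc [0.     0.1482 0.247 ] F [0.5 0.1 0.2] open 0.0003 q [ 0.16  0.28  1.27 -0.    1.6   0.54]
[-0.208 -0.     0.023] [-0.0007  0.0005 -0.0003]
```

View pics/side3.png

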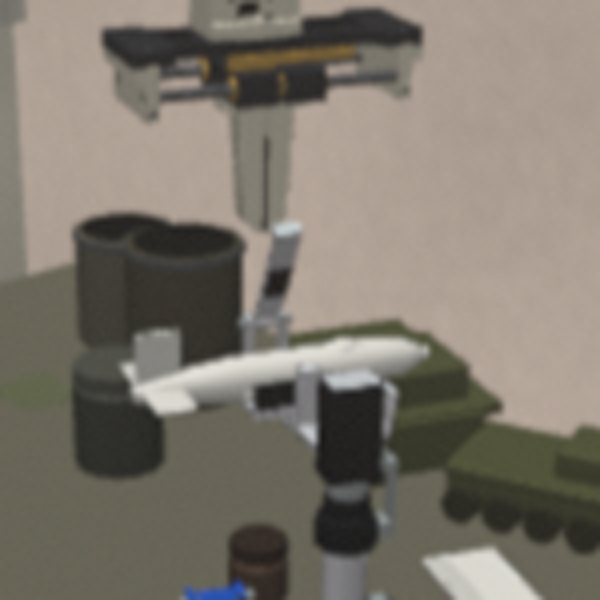

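View pics/top3.png

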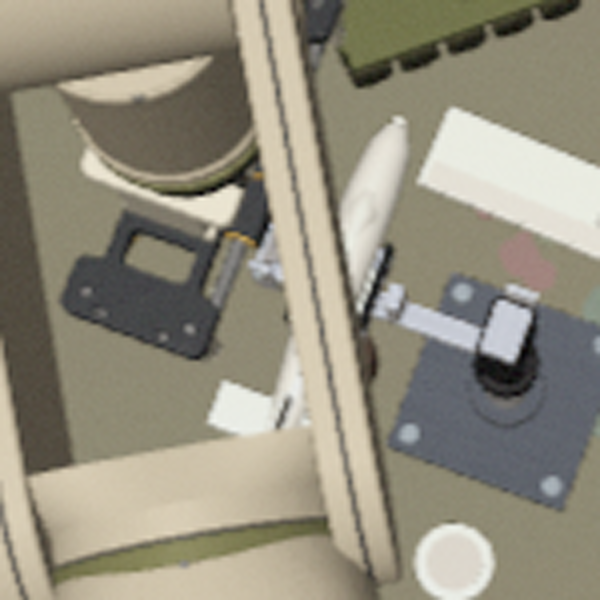

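move_arm --pt "-0.21 0 0.02 0 0 0 -1" --pt "-0.27 0 0.05 0 0 0 -1" --pt "-0.32 0 0.08 0 0 0 -1" --pt "-0.37 0 0.11 0 0 0 -1" --pt "-0.42 0 0.15 0 0 0 -1" --pt "-0.47 0 0.19 0 0 0 -1" --pt "-0.51 0 0.24 0 0 0 -1" --pt "-0.54 0 0.29 0 0 0 -1"

```text
t: 3.9
tool_pos: [0.6206, 0.1047, 0.2191]
orientation: [2.604, 1.758, -0.0]
force: [0.6, 0.1, 1.5]
opening: 0.0003
```

```bash
cat > look.py <<'E'
from h import *
from plant import *
import sys
t=sys.argv[1]
for n in('side','top'):
    c=read_camera(n); im=c['frame'][:,:,::-1]
    x0,y0=(270,100) if n=='side' else (230,90)
    cv2.imwrite(f'pics/{n}{t}.png',cv2.resize(im[y0:y0+150,x0:x0+150],None,fx=4,fy=4,interpolation=cv2.INTER_CUBIC))
E
python3 look.py 4; python3 st.py 0 .0855 .1885
```

```text
4.0 loc [2.000e-04 9.450e-02 2.183e-01] F [ 0.1 -0.8 -0.3] open 0.0004 q [ 0.09  0.21  1.4  -0.    1.53  0.47]
[-0.09  -0.001  0.298] [-0.0006  0.0004 -0.0003]
```

View pics/side4.png

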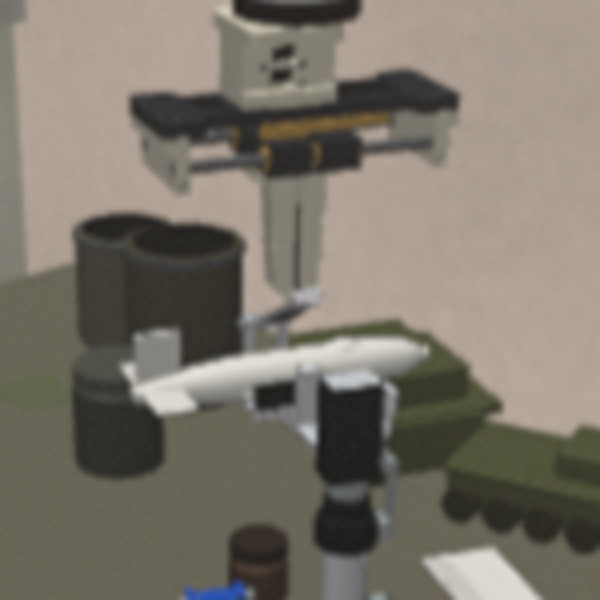

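move_arm --pt "-0.03 0 0.06 0 0 0 -1" --pt "-0.055 0 0.115 0 0 0 -1" --pt "-0.075 0 0.175 0 0 0 -1" --pt "-0.085 0 0.235 0 0 0 -1" --pt "-0.09 0 0.265 0 0 0 -1" --pt "-0.09 0 0.285 0 0 0 -1" --pt "-0.09 0 0.29 0 0 0 -1"

```text
t: 4.7
tool_pos: [0.6172, 0.0966, 0.1903]
orientation: [-2.604, -1.758, 0.001]
force: [-0.4, -0.6, -0.2]
opening: 0.0006
```

move_arm --pt "0 0 0.01 0 0 0 -1" --pt "0 0 0.01 0 0 0 -1"

```text
t: 4.9
tool_pos: [0.6174, 0.0967, 0.1897]
orientation: [2.604, 1.758, 0.0]
force: [0.0, 0.5, 0.6]
opening: 0.0007
```

```bash
python3 look.py 5; python3 st.py 0 .0855 .1885
```

```text
5.0 loc [0.0007 0.0864 0.1897] F [ 0.6  0.3 -0.7] open 0.0006 q [0.07 0.21 1.45 0.   1.48 0.46]
[-0.009 -0.007  0.012] [ 0.     -0.     -0.0002]
```

View pics/side5.png

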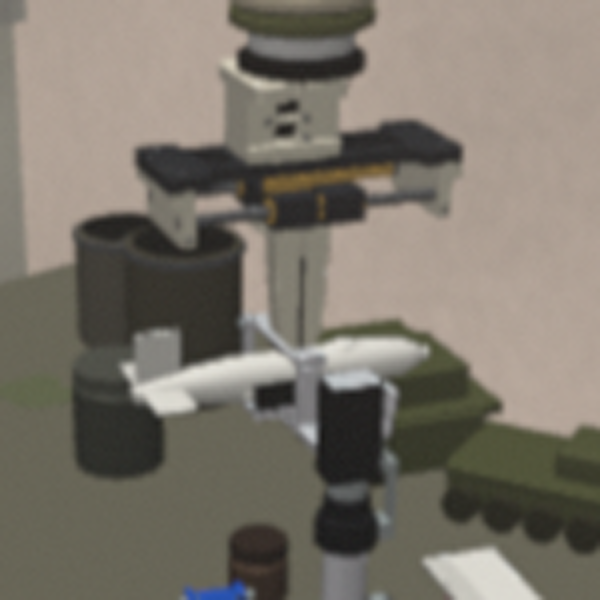

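The bar is almost level across the model, with its end near (312,358). I'll press down 1 mm at a time until the force shows contact with the rest post.

move_arm --pt "0 0 0.01 0 0 0 -1" --pt "0 0 0.01 0 0 0 -1"

```text
t: 5.2
tool_pos: [0.6174, 0.0968, 0.1887]
orientation: [2.604, 1.758, 0.0]
force: [-0.1, 0.2, 0.4]
opening: 0.0005
```

move_arm --pt "0 0 0.01 0 0 0 -1" --pt "0 0 0.01 0 0 0 -1"

```text
t: 5.4
tool_pos: [0.6176, 0.0968, 0.1884]
orientation: [2.603, 1.758, 0.001]
force: [-1.6, 0.2, 5.2]
opening: 0.0007
```

move_arm --pt "0 0 0.01 0 0 0 -1" --pt "0 0 0.01 0 0 0 -1"

```text
t: 5.6
tool_pos: [0.6178, 0.0969, 0.1881]
orientation: [2.603, 1.758, 0.002]
force: [-2.6, 0.2, 8.9]
opening: 0.0005
```

Contact came at z = 0.1885, exactly the height of the closed bar's upper side, so the clamp is down. I'll retract up, open the jaws and go over the grip.

move_arm --pt "0 0 -0.2 0 0 0 -1" --pt "0 0 -0.5 0 0 0 -1" --pt "0 0 -0.8 0 0 0 -0.5" --pt "-0.35 0 -0.8 0 0 0 0.3" --pt "-0.7 0 -0.8 0 0 0 1" --pt "-0.87 0 -0.8 0 0 0 1" --pt "-0.87 0 -0.8 0 0 0 1" --pt "-0.87 0 -0.8 0 0 0 1"

```text
t: 6.4
tool_pos: [0.5849, 0.0163, 0.2664]
orientation: [-2.604, -1.757, -0.0]
force: [0.2, -0.8, 0.7]
opening: 0.044
```

```bash
python3 look.py 6; python3 st.py .003 0 .159
```

```text
6.5 loc [5.000e-04 2.000e-04 2.664e-01] F [-0.2  0.3  0.6] open 0.0519 q [-0.06  0.08  1.46  0.    1.61  0.32]
[-0.003  0.025  1.074] [-0.0001 -0.0001  0.    ]
```

View pics/side6.png

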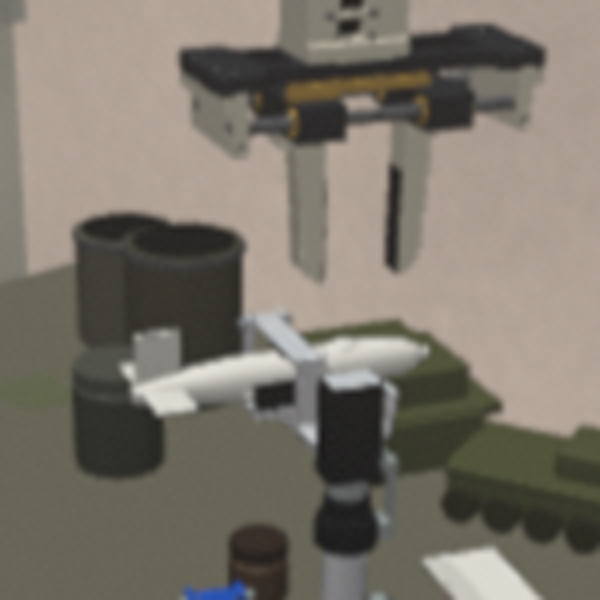

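View pics/top6.png

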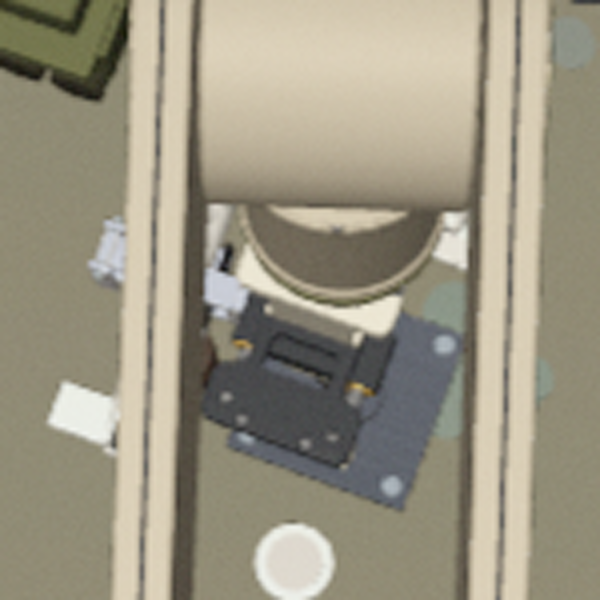

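The clamp bar lies down over the model and the stand is still closed. I'll finish opening, then descend.

move_arm --pt "0 0.03 0.1 0 0 0 1" --pt "0 0.03 0.25 0 0 0 1" --pt "0 0.03 0.4 0 0 0 1" --pt "0 0.03 0.4 0 0 0 1" --pt "0 0.03 0.4 0 0 0 1" --pt "0 0.03 0.4 0 0 0 1"

```text
t: 7.1
tool_pos: [0.5879, 0.0149, 0.2271]
orientation: [2.603, 1.758, 0.001]
force: [0.2, 0.1, 0.4]
opening: 0.0921
```

```bash
python3 look.py 7; python3 st.py .0045 0 .159
```

```text
7.2 loc [ 0.0041 -0.0006  0.2276] F [ 0.5 -0.4  0.1] open 0.0932 q [-0.06  0.09  1.51 -0.    1.53  0.32]
[0.006 0.003 0.686] [ 0.0005 -0.0001 -0.0002]
```

View pics/side7.png

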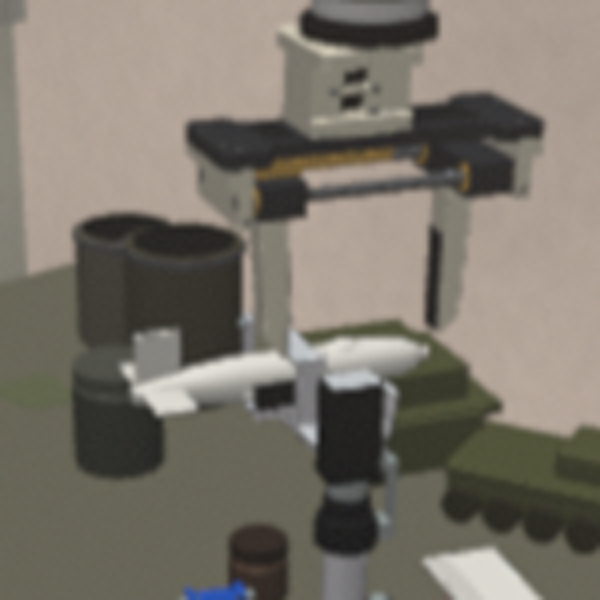

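move_arm --pt "0 0 0.2 0 0 0 1" --pt "0 0 0.4 0 0 0 1" --pt "0 0 0.6 0 0 0 1" --pt "0 0 0.68 0 0 0 1" --pt "0 0 0.68 0 0 0 1"

```text
t: 7.7
tool_pos: [0.587, 0.0149, 0.1577]
orientation: [-2.603, -1.757, 0.002]
force: [-0.0, -0.0, 0.1]
opening: 0.0936
```

```bash
python3 look.py 8; python3 st.py .0045 0 .159
```

```text
7.8 loc [ 0.0042 -0.0005  0.1598] F [0.4 0.4 0.4] open 0.0928 q [-0.06  0.13  1.59  0.    1.41  0.32]
[0.005 0.003 0.008] [ 0.0004 -0.0001 -0.0002]
```

View pics/side8.png

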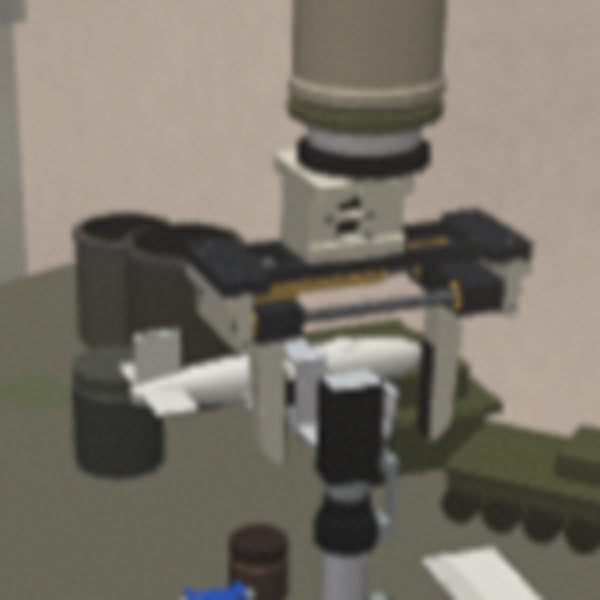

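The fingers straddle the grip, one on each x' side. Closing with 30 N.

move_arm --pt "0 0 0 0 0 0 -1" --pt "0 0 0 0 0 0 -1" --pt "0 0 0 0 0 0 -1" --pt "0 0 0 0 0 0 -1" --pt "0 0 0 0 0 0 -1" --pt "0 0 0 0 0 0 -1" --pt "0 0 0 0 0 0 -1" --pt "0 0 0 0 0 0 -1" --squeeze 30

```text
t: 8.6
tool_pos: [0.587, 0.0152, 0.1591]
orientation: [-2.602, -1.758, 0.002]
force: [-6.0, 1.5, 6.0]
opening: 0.0382
```

```bash
python3 look.py 9; python3 st.py .0045 0 .159
```

```text
8.7 loc [ 0.0028 -0.0007  0.1591] F [-5.6  1.7  5.9] open 0.0385 q [-0.06  0.13  1.6   0.    1.42  0.32]
[0.007 0.017 0.001] [-0.0005  0.     -0.0001]
```

View pics/side9.png

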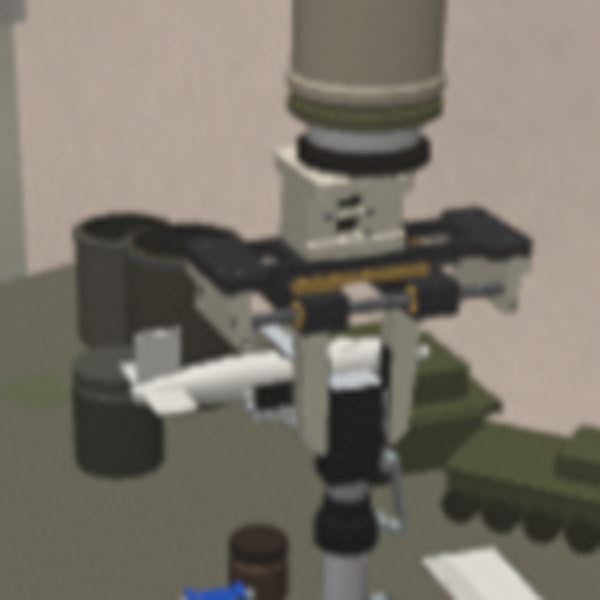

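The opening is 38.5 mm, so the button is fully in (39 mm expected). Lifting to the first stop.

move_arm --pt "0 -0.01 -0.03 0 0 0 -1" --pt "0 -0.01 -0.08 0 0 0 -1" --pt "0 -0.01 -0.15 0 0 0 -1" --pt "0 -0.01 -0.22 0 0 0 -1" --pt "0 -0.01 -0.29 0 0 0 -1" --pt "0 -0.01 -0.36 0 0 0 -1" --pt "0 -0.01 -0.43 0 0 0 -1" --pt "0 -0.01 -0.48 0 0 0 -1"

```text
t: 9.5
tool_pos: [0.5868, 0.0153, 0.2075]
orientation: [2.603, 1.758, 0.0]
force: [2.3, 0.0, -4.8]
opening: 0.0383
```

```bash
python3 look.py 10; python3 st.py .0035 0 .259
```

```text
9.6 loc [ 0.0027 -0.0007  0.2077] F [ 0.9  0.3 -3.3] open 0.0381 q [-0.06  0.1   1.54  0.    1.5   0.32]
[ 0.007  0.009 -0.513] [ 0.0001 -0.     -0.0002]
```

View pics/side10.png

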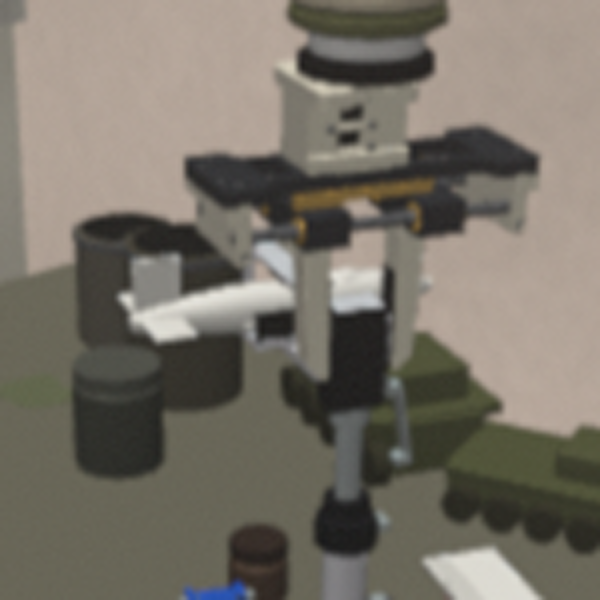

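The inner section is out and the force is about 4 N, as stated. On to the second stop.

move_arm --pt "0 0 -0.05 0 0 0 -1" --pt "0 0 -0.12 0 0 0 -1" --pt "0 0 -0.19 0 0 0 -1" --pt "0 0 -0.26 0 0 0 -1" --pt "0 0 -0.33 0 0 0 -1" --pt "0 0 -0.4 0 0 0 -1" --pt "0 0 -0.46 0 0 0 -1" --pt "0 0 -0.5 0 0 0 -1"

```text
t: 10.4
tool_pos: [0.5867, 0.0153, 0.2573]
orientation: [2.604, 1.758, 0.0]
force: [3.8, -0.2, -8.4]
opening: 0.038
```

move_arm --pt "0 0 -0.01 0 0 0 -1" --pt "0 0 -0.01 0 0 0 -1"

```text
t: 10.6
tool_pos: [0.5867, 0.0153, 0.2581]
orientation: [2.604, 1.758, 0.0]
force: [1.8, -0.2, -3.4]
opening: 0.0378
```

```bash
python3 look.py 11; python3 st.py .0035 0 .259
```

```text
10.7 loc [ 0.0026 -0.0007  0.258 ] F [ 2.8  0.  -4. ] open 0.0381 q [-0.06  0.08  1.47  0.    1.59  0.32]
[ 0.007  0.009 -0.01 ] [ 0.0001 -0.     -0.0002]
```

View pics/side11.png

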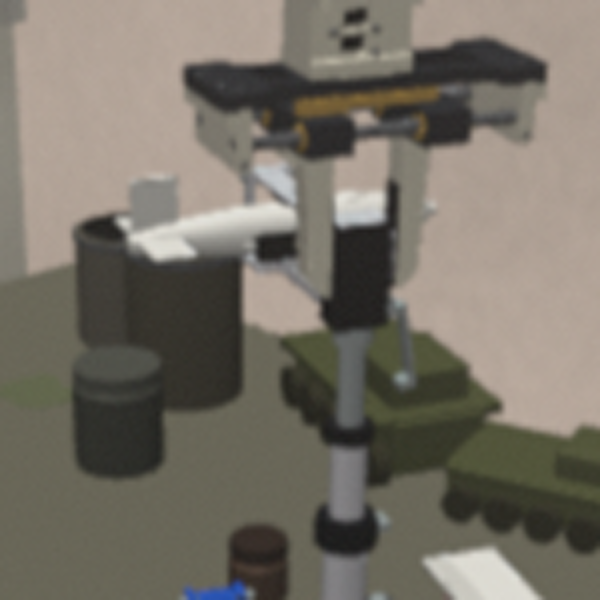

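Both sections are visibly out, with the middle collar at (347,432) and the fixed one at (345,530). I'll nudge up to feel the hard stop.

move_arm --pt "0 0 -0.01 0 0 0 -1" --pt "0 0 -0.01 0 0 0 -1"

```text
t: 10.9
tool_pos: [0.5867, 0.0153, 0.2585]
orientation: [-2.604, -1.758, 0.0]
force: [2.1, -0.6, -5.5]
opening: 0.0383
```

move_arm --pt "0 0 -0.01 0 0 0 -1" --pt "0 0 -0.01 0 0 0 -1"

```text
t: 11.1
tool_pos: [0.5867, 0.0153, 0.2592]
orientation: [-2.603, -1.758, 0.0]
force: [4.3, 0.1, -7.5]
opening: 0.0378
```

move_arm --pt "0 0 -0.01 0 0 0 -1" --pt "0 0 -0.01 0 0 0 -1"

```text
t: 11.3
tool_pos: [0.5866, 0.0152, 0.2593]
orientation: [-2.603, -1.758, 0.002]
force: [6.1, -0.3, -12.2]
opening: 0.0381
```

The hard stop is reached: z holds at 0.2593, 100 mm above the grasp, and the force has risen to 12 N. I'll hold briefly and check for slip.

move_arm --pt "0 0 0 0 0 0 -1" --pt "0 0 0 0 0 0 -1" --pt "0 0 0 0 0 0 -1" --pt "0 0 0 0 0 0 -1" --pt "0 0 0 0 0 0 -1"

```text
t: 11.8
tool_pos: [0.5866, 0.0152, 0.2594]
orientation: [-2.603, -1.758, 0.001]
force: [6.3, 0.7, -13.3]
opening: 0.038
```

```bash
python3 st.py .0035 0 .259
python3 - <<'E'
from h import *
from plant import *
im={n:read_camera(n)['frame'] for n in('top','side')}
overlay(p,0,.1,im,'12')
im=im['side'][:,:,::-1];a=[]
c=read_camera('side')['frame'][:,:,::-1]
pts=[[-.06,.06,.01],[.06,-.06,.01]]
B=[[x,y,z] for x in(-.018,.018) for y in(-.013,.013) for z in (.236,.3)]+[[x,.14-r,.286+t] for x in(-.009,.009) for r in(0,.08) for t in(-.0025,.0025)]
big=cv2.resize(c[90:290,270:430],None,fx=3,fy=3,interpolation=cv2.INTER_CUBIC)
q=((proj('side',W(p,B))+.5-[270,90])*3).astype(int)
for o in(0,8):
    for i in range(8):
        for j in(1,2,4):
            if not i&j: cv2.line(big,tuple(map(int,q[o+i])),tuple(map(int,q[o+(i|j)])),(0,0,255),1)
cv2.imwrite('pics/side13.png',big)
E
```

```text
11.8 loc [ 0.0025 -0.0008  0.2594] F [  6.3   0.7 -13.3] open 0.038 q [-0.06  0.08  1.47 -0.    1.59  0.32]
[0.008 0.01  0.004] [-0.0003  0.0001 -0.0002]
```

View pics/side13.png

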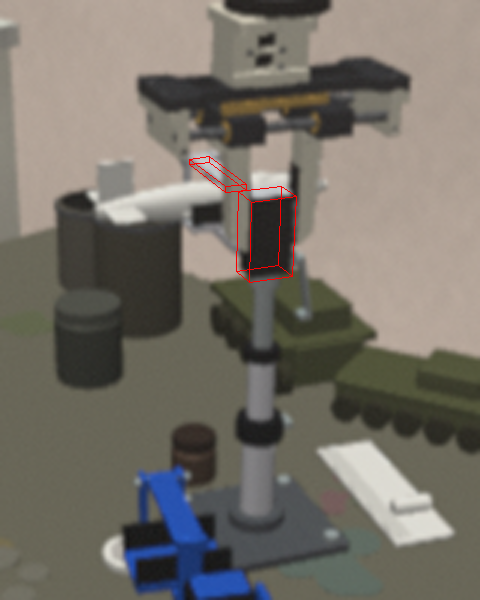

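The wireframe of the head raised by 100 mm with the bar level fits the picture: grip at (265,235), bar at (215,173). The force is steady and nothing is slipping, so I'm handing in.

```bash
python3 -c "
from plant import *
print(close_job()); s=read_state(); print(s['t'],s['tool_pos'],s['force'],s['opening'])"
```

```text
the job is handed in; nothing more can be done
None
the job is handed in; nothing more can be done
```

The clamp bar is down over the model, and the arm is holding the stand at its second stop by the grip. The job was handed in at about 12 s of the 42 s allowed; no verdict was reported.

- **Clamp bar:** I swung it down with the closed fingertips. It met firm resistance with its top at 0.1885 m, exactly the height expected when fully closed.
- **Grip and button:** I pinched the grip from above along x' with 30 N. The opening settled at about 38 mm, so the button is fully in.
- **Lift:** I drew the stand up past the first stop. At the second, the tool stayed at 0.2593–0.2594 m, 100 mm above where it took hold, while the pull rose to about 13 N.
- **Last checks:** The force and opening were steady while holding. The raised stand with the bar level matched the side picture to about 2 mm. In the side pictures the model stays in its cradle.
- **Not measured:** I could not read the joint values or contact on the model directly. I did not measure the other things on the bench against their start; in the pictures nothing near the stand has moved. I saw no failed or conflicting checks.

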